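# Set a graphite electrode gently against the dial gauge

## Robot

A 7-joint arm with a two-finger parallel gripper is mounted at the origin on a cart in front of the work surface, level with it; the furniture and walls round the work are solid. World frame = base frame: x ahead of the robot, y to its left, z up, the work surface at z = 0. Lengths are in m, angles in rad, forces in N, time in s.
With the tool pointing down it reaches from about 0.4 to 0.85 m from the base axis. Payload 10.4 kg.
Tool frame: the origin (TCP) lies at the very end of the fingers, on their centre line; the grasp point (between the pads) lies 19 mm behind it (manip.grip_point_offset is the distance from the TCP to the grasp point, in m); z points along the fingers, y is the line along which they close (so a half turn about z gives the same grasp; the last joint's range is limited). The gripper opens to 85 mm and grips with 20 to 120 N. Pads are 22 mm wide; open, the fingers measure 114 mm over their backs; the gripper's body (76 mm by 85 mm) begins 54 mm behind the grasp point. The pads swing forward as they close: fully open they stand 13 mm farther back than shut.
Start: joints at [1.259, 0.332, -0.065, 1.46, 0.022, 1.35, -0.088], TCP at [0.178, -0.599, 0.231] pointing down, gripper open.
Joint ranges: [-2.6, 2.6], [-0.5, 2.12], [-1.47, 1.34], [0.16, 2.42], [-1.27, 4.41], [0.06, 2.06], [-2.6, 2.6]. Speed limits (rad/s): [2.22, 2.22, 2.79, 2.79, 3.14, 3.14, 3.14].

## Interface

Orientations are given as a unit quaternion [x, y, z, w].
In Python, from workcell import manip gives the robot as it stands. The module is installed in compiled form; this text tells all that it offers.
- The arm moves only by the tool step_arm, never from a script. Its argument "moves" is a list of rows, each a list of 7 numbers: the closure, from 0 (fully open) to 1 (shut), then the shift along the world's x, y, z in mm, then the turn, a rotation vector about the world's x, y, z in rad. In form: [[grip, tx, ty, tz, ax, ay, az], ...]. A call has 1 to 10 rows; each row is the pose to reach, as a shift and turn from the pose commanded when the call began; what a row does not reach only later rows make up. A row lasts 1/10 s, in which the tool goes at most 50 mm and 8.59 degrees, less where a joint would pass 70% of its speed; a pose out of reach is approached as far as the arm can. A call with a gripper value outside its range is refused whole. The fingers move at their own pace and stop on an object; "grip_force" is the grip in N (left out, the last holds). Time passes only in rows, so rows that repeat a pose let the fingers close. It gives the time, the measured TCP pose, the force, the opening and the grip force at its end, in the units of the state.
- manip.get_obs(): the state, without advancing time (a new reading comes with each control period).
- manip.camera(name): name is "side" or "top"; returns a dict with "image" (400x640x3 uint8, blue, green, red), "K" (3x3 intrinsics, pixels), "rvec" (rotation vector, rad) and "tvec" (3), from world to camera coordinates, as OpenCV has them. Camera axes: x right, y down, z forward; pixel columns grow to the right and rows downward; lengths in m; the calibration is good to about 2 mm. A picture is of the moment at which its call begins. There is no depth.
- manip.hand_in(): hands the job in; it is judged then, once.
The state is a dict: "clock": time; "joint_pos": joint angles; "joint_velocities": joint speeds; "tau": joint torques, N m; "position": TCP position; "ee_rot": TCP orientation; "ft_force": force on the tool from outside, world axes, zero at the start; "torque": the same for the moment, N m; "grip_width": opening from 0.0 (shut) to 1.0 (fully open); "grasp_force": force on a finger pad.
Only numpy, scipy, OpenCV 4.12 (cv2) and the standard library are available. Lean on these libraries where they do the work, as an engineer would, in place of code of your own. Each camera call takes 0.05 s, during which the arm holds its last target. There are 200 camera calls.

## Task

Take the electrode with the three parallel ribs out of the tray and stand it on the base of the setting gauge, square to the gauge, with its pallet pressed gently against the plunger so that the plunger is pushed in about 3 mm, and leave it there. The gauge is delicate: feel for its tip and never push the plunger in by more than 8 mm, and set the electrode down without a knock. Leave the other two electrodes standing in the tray and do not disturb the ring gauge and the tin.

Things in the scene. Friction and masses are not known exactly. Their poses are not given: they have to be found in the camera images.
- electrode_14: wanted electrode, steel pallet with dark graphite top, 0.8 kg. Origin: centre of its underside, z up. Foot plate 52 x 52 mm, z 0 to 8; pallet body 49 x 49 mm with flat upright sides (grip here, and any side may meet the plunger), z 13 to 47 mm; foot 1 to 2 mm proud of the body. On top three thin parallel graphite ribs along its x, 30 mm long, up to z 65 mm.
- electrode_11: another electrode in the tray, same pallet, 0.8 kg: stepped graphite block with a small round stud on top, 71 mm high. Origin at the centre of its underside. To be left standing where it is.
- electrode_12: another electrode in the tray, same pallet, 0.8 kg: wide graphite block (40 x 68 mm from z 45 to 63 mm, long along its y) with a bevelled top, 79 mm high. Origin at the centre of its underside. To be left standing where it is.
- tray: fixed shallow grey tray, outside 265 (x) x 150 (y) x 28 mm high, walls and floor 4 mm; the three electrodes stand in it in a row along its x, about 82 mm apart, in any order. Origin: centre of its underside.
- setting_gauge: fixed gauge: grey base plate 250 (x) x 100 (y) x 12 mm, origin at the centre of its underside. A dial gauge lies face up on a block clamped somewhere on its +x half, plunger pointing to -x along y = 0 at z 42 mm (30 above the plate). The plunger ends in a flat disc 14 mm across, its face somewhere in x -20 to +25 mm when out (find it by touch); the dial case is 45 mm behind it, top at z 51 mm.
- loading_point (a point): point on the top of the base plate, on the plunger's line, 35 mm from the plate's bare (-x) end, always clear of the plunger: put the electrode down here or above here, then move it along the plate's +x to meet the plunger.
- plunger (a joint): how far the gauge plunger is pushed in, m: 0 = out, 0.010 = end of its travel. The spring pushes back with about 0.7 N at first touch and 0.7 N more for each mm. The dial's needle makes one turn for 10 mm.
- ring_gauge: bystander: loose steel ring 72 mm across, 22 mm high, to be left alone. Origin at the centre of its underside.
- stylus_tin: bystander: loose flat tin 57 x 91 x 19 mm, to be left alone. Origin at the centre of its underside.
There are look-alikes about, which are no part of the job. What is shaped like the electrode_14 but purple is not meant.

How it is judged:
By the outcome, as a careful person would: the job done as asked, in the order asked, and still so for the second after the job is handed in, with the robot touching nothing.
It also fails if it takes over 64 s, if anything falls off the work surface, if the arm or the gripper's body presses on something with over 40 N, if the wrist force passes 120 N, or if a joint passes its speed limit or range.

## Working session

There is one attempt and no reset: what is moved stays moved. The work goes in short steps, Python scripts to look and compute and a tool call to move; the robot and the scene stay as the last step left them, time stands still between calls to the robot, and variables do not carry over. Pictures are saved under pics/ and viewed, at most 10 in all, crops included, and the job is handed in when it is done.

Besides the shell and the picture viewer there is one more tool, called as name(argument=value, ...) on one line, values as JSON. step_arm: Moves the arm, as the interface text tells. Its arguments: {"type":"object","properties":{"moves":{"type":"array","items":{"type":"array","items":{"type":"number"}}},"grip_force":{"type":"number"}},"required":["moves"]}

```bash
mkdir -p pics
cat > h.py <<'E'
import numpy as np, cv2
from workcell import manip
def snap(n):
    c=manip.camera(n); 
    return c
def ray(c,u,v):
    R=cv2.Rodrigues(np.array(c['rvec'],float))[0]; t=np.array(c['tvec'],float).ravel()
    d=R.T@np.linalg.inv(np.array(c['K']))@np.array([u,v,1.]); return -R.T@t,d/np.linalg.norm(d)
def atz(c,u,v,z):
    o,d=ray(c,u,v); return o+d*(z-o[2])/d[2]
def proj(c,P):
    return cv2.projectPoints(np.array(P,float).reshape(-1,1,3),np.array(c['rvec'],float),np.array(c['tvec'],float),np.array(c['K'],float),None)[0].reshape(-1,2)
def tri(c1,p1,c2,p2):
    o1,d1=ray(c1,*p1);o2,d2=ray(c2,*p2)
    s=np.linalg.lstsq(np.c_[d1,-d2],o2-o1,rcond=None)[0]
    a=o1+s[0]*d1;b=o2+s[1]*d2
    return (a+b)/2,np.linalg.norm(a-b)
E
python3 - <<'E'
from h import *
import pickle
for n in('top','side'):
    c=snap(n); cv2.imwrite(f'pics/{n}0.png',c['image']); pickle.dump(c,open(n+'0.pkl','wb'))
    print(n,c['K'],ray(c,320,200))
o=manip.get_obs();print(o)
E
```

```text
top [[477.03107971   0.         318.72656007]
 [  0.         477.03107971 195.45913367]
 [  0.           0.           1.        ]] (array([ 0.50177203, -0.12949947,  1.11077024]), array([ 0.03420801, -0.00971528, -0.99936751]))
side [[500.07200766   0.         326.3831055 ]
 [  0.         500.07200766 191.10318087]
 [  0.           0.           1.        ]] (array([0.08460128, 0.79897679, 0.47310251]), array([ 0.43403133, -0.81282648, -0.388497  ]))
{'clock': 0.1, 'joint_pos': array([ 1.25941198,  0.33282874, -0.0646893 ,  1.46084093,  0.02159524,
        1.34990217, -0.08850876]), 'joint_velocities': array([ 0.00126704, -0.00196277, -0.00110529, -0.00029492, -0.00047552,
        0.00037198,  0.00015139]), 'tau': array([ 9.56762269e-04, -6.26747775e+01,  4.92671435e-02, -3.92429674e+01,
        1.64956274e-02,  6.83566206e-03, -3.62579897e-05]), 'position': array([ 0.17789064, -0.59880482,  0.23059076]), 'ee_rot': array([ 9.89593421e-01,  1.43890408e-01, -1.19995344e-04, -6.30721135e-04]), 'ft_force': array([-0.17168742, -0.3721937 ,  0.58767356]), 'torque': array([ 0.02402528, -0.02029994,  0.00055159]), 'grasp_force': 0.0, 'grip_width': 0.997946381074114}
```

View pics/top0.png

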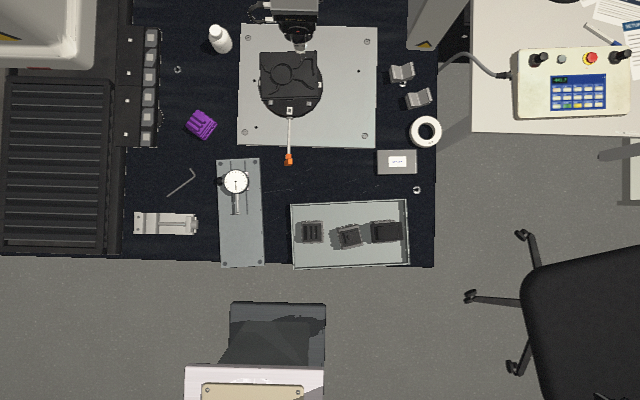

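View pics/side0.png

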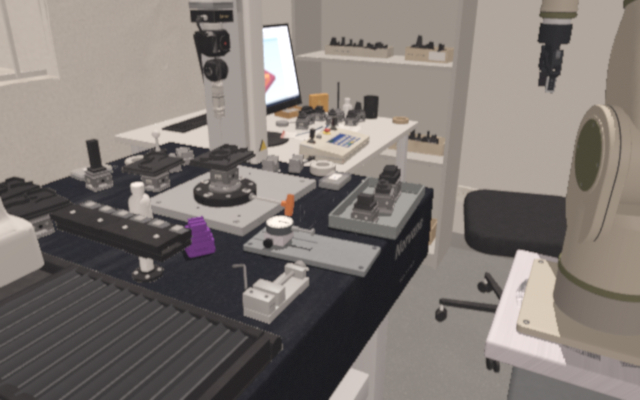

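The top view shows the gauge at (240,212) with its plunger pointing down-image. The tray holds three electrodes at about (312,232), (347,237) and (385,231), and the purple look-alike is at (202,124). The side view shows the tray at (380,208). I'll enlarge both.

Run:
```python
import pickle,cv2
t=pickle.load(open('top0.pkl','rb'))['image'];s=pickle.load(open('side0.pkl','rb'))['image']
cv2.imwrite('pics/tc.png',cv2.resize(t[150:274,210:415],(0,0),fx=3.9,fy=3.9,interpolation=cv2.INTER_CUBIC))
cv2.imwrite('pics/sc.png',cv2.resize(s[155:280,240:440],(0,0),fx=4,fy=4,interpolation=cv2.INTER_CUBIC))
```

```text
(no output)
```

View pics/tc.png

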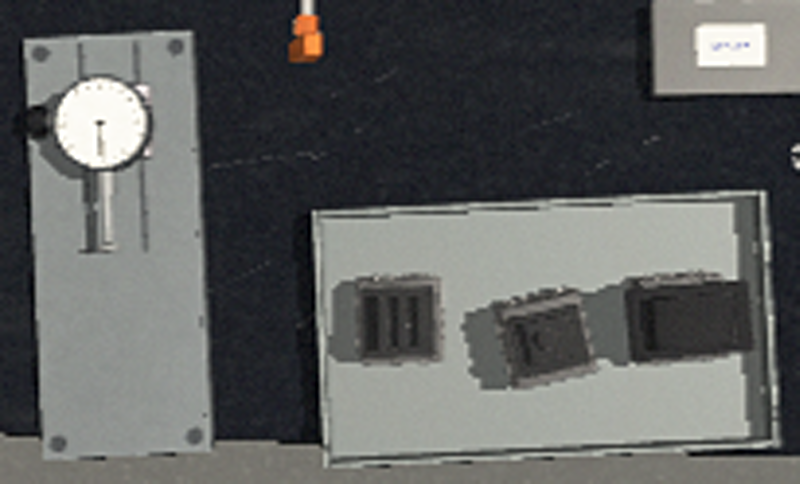

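View pics/sc.png

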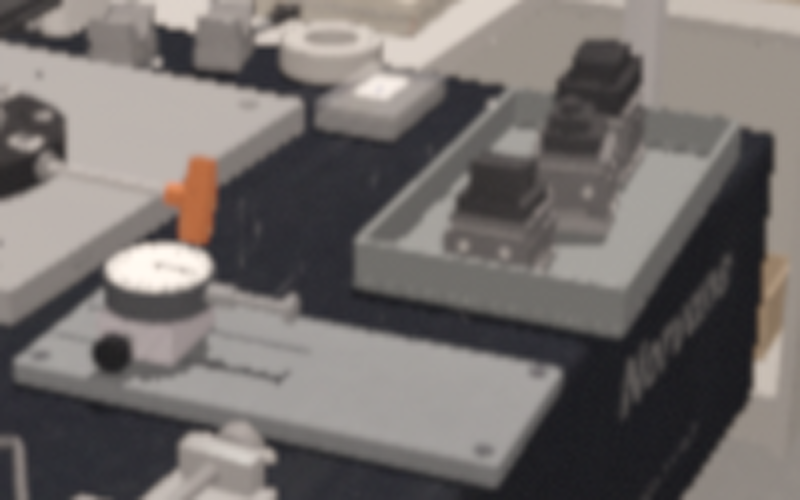

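In the top crop, the tray electrodes from left to right are:
- (400,320): three parallel ribs, grey and black. This fits electrode_14.
- (540,345): stepped block with a round stud, so electrode_11.
- (690,315): wide block, so electrode_12.

The purple one outside the tray is the look-alike. The target is the left one. The plunger tip is at crop (98,250).

Run:
```python
import pickle
from h import *
t=pickle.load(open('top0.pkl','rb'));s=pickle.load(open('side0.pkl','rb'))
T=lambda x,y:((x+.5)/3.9-.5+210,(y+.5)/3.9-.5+150)
S=lambda x,y:((x+.5)/4-.5+240,(y+.5)/4-.5+155)
np.set_printoptions(precision=4,suppress=True)
def rect(pts,z):
    P=np.array([atz(t,*T(*p),z) for p in pts]); print(P[:,:2].tolist())
    c=P.mean(0); ex=(P[0]+P[1]-P[2]-P[3])/2; ey=(P[0]+P[3]-P[1]-P[2])/2
    print('c',c,'len',np.linalg.norm(ex),np.linalg.norm(ey),'yaw',np.degrees(np.arctan2(ex[1],ex[0])),np.degrees(np.arctan2(-ey[0],ey[1])))
print('gauge');rect([(22,38),(192,31),(212,450),(42,459)],.012)
print('tray');rect([(313,211),(768,191),(778,443),(326,466)],.028)
print('ribs');rect([(363,287),(433,287),(434,356),(364,356)],.069)
print('pallet');rect([(357,277),(438,277),(440,362),(358,361)],.051)
print('corners gauge side tri')
for a,b in [((212,450),(563,372)),((42,459),(497,470)),((22,38),(14,360))]: print(tri(t,T(*a),s,S(*b)))
print('tray tri',tri(t,T(778,443),s,S(740,125)),tri(t,T(326,466),s,S(628,318)),tri(t,T(313,211),s,S(355,240)))
print('rib tri',tri(t,T(363,287),s,S(476,155)),tri(t,T(364,356),s,S(541,180)))
print('tip',atz(t,*T(98,250),.042), 'tri', tri(t,T(98,250),s,S(297,305)))
for n,z,P in [('plate',.012,None)]:pass
```

```text
gauge
[[0.6262466230383972, 0.10423995094933142], [0.6333753221106646, 0.0038673353351560413], [0.386857758658112, -0.016245233327665018], [0.37885159828906356, 0.08313547823616382]]
c [0.5063 0.0437 0.012 ] len 0.2478146935131551 0.10016293686912238 yaw 4.770284168808435 4.332893393742276
tray
[[0.5283996617680791, -0.07195259278729083], [0.5476845292585161, -0.33674562717693285], [0.40165357673108754, -0.34555172008540014], [0.38115647175647654, -0.08406153807816769]]
c [ 0.4647 -0.2096  0.028 ] len 0.14700949076920508 0.2638923214088699 yaw 4.079180056722186 4.322791531961607
ribs
[[0.4857265820411766, -0.10337835960262162], [0.48683822565436496, -0.14249137708073717], [0.4484132624800351, -0.14413972826147223], [0.4473149576062902, -0.10508882885733095]]
c [ 0.4671 -0.1238  0.069 ] len 0.0384549830000818 0.03909757593090412 yaw 2.5030236211923347 1.6195068419310592
pallet
[[0.49102810867369867, -0.09934661910413331], [0.4923389441116002, -0.14539844783699749], [0.4441925075178284, -0.14789458154776963], [0.44345054252095706, -0.10134827208027923]]
c [ 0.4678 -0.1235  0.051 ] len 0.04791480665435149 0.046310444793256335 yaw 2.690179957690029 1.2699773563650005
corners gauge side tri
(array([ 0.3865, -0.0161,  0.0097]), np.float64(0.00022906564216463863))
(array([0.3784, 0.0834, 0.0099]), np.float64(0.0005290146425749621))
(array([0.6259, 0.1039, 0.0124]), np.float64(0.000770080730643886))
tray tri (array([ 0.401 , -0.3466,  0.023 ]), np.float64(0.00048228384974620647)) (array([ 0.3785, -0.0836,  0.0109]), np.float64(0.0015273788086696634)) (array([ 0.5287, -0.0718,  0.027 ]), np.float64(0.0006618781543563731))
rib tri (array([ 0.4808, -0.1057,  0.0736]), np.float64(0.010919766879430741)) (array([ 0.4428, -0.1068,  0.0662]), np.float64(0.009330572216340881))
tip [0.5022 0.0498 0.042 ] tri (array([0.5006, 0.0481, 0.0474]), np.float64(0.003450093837516166))
```

Measurements agree with the given sizes:

| Item | Position (m) | Yaw |
|---|---|---|
| Gauge centre | (0.506, 0.044) | 4.5° |
| Electrode_14 | (0.4675, -0.1237) | about 2° |
| Loading point | (0.417, 0.0365) | – |

I'll grip along world x, where the tray leaves room. Then I'll turn about 90° so the fingers clear the plunger.

step_arm(moves=[[0.2,290,475,-40,0,0,1.318],[0.2,290,475,-40,0,0,1.318],[0.2,290,475,-40,0,0,1.318],[0.2,290,475,-40,0,0,1.318],[0.2,290,475,-40,0,0,1.318],[0.2,290,475,-40,0,0,1.318],[0.2,290,475,-40,0,0,1.318],[0.2,290,475,-40,0,0,1.318],[0.2,290,475,-40,0,0,1.318],[0.2,290,475,-40,0,0,1.318]])

```text
clock: 1.1
position: [0.4384, -0.1716, 0.1953]
ee_rot: [0.693, 0.721, -0.0, 0.0]
ft_force: [0.4, -1.0, -0.1]
grip_width: 0.797
grasp_force: 0.0
```

step_arm(moves=[[0.2,0,0,0,0,0,0],[0.2,0,0,0,0,0,0]])

```text
clock: 1.3
position: [0.438, -0.1725, 0.1952]
ee_rot: [0.693, 0.721, -0.0, -0.0]
ft_force: [-0.5, -1.5, 0.7]
grip_width: 0.802
grasp_force: 0.0
```

```bash
cat > st.py <<'E'
from h import *
from scipy.spatial.transform import Rotation as R
def st():
    o=manip.get_obs();m=R.from_quat(o['ee_rot']).as_matrix();
    print(o['clock'],np.round(o['position']*1000,1),'yaw toolY',np.round(np.degrees(np.arctan2(m[1,1],m[0,1])),2),'z',np.round(m[:,2],3),'F',np.round(o['ft_force'],2),'w',round(o['grip_width'],3),'gf',round(float(o['grasp_force']),1),'q',np.round(o['joint_pos'],2))
st()
E
python3 st.py
```

```text
1.3 [ 438.  -172.5  195.2] yaw toolY 2.21 z [-0.001  0.    -1.   ] F [-0.54 -1.5   0.7 ] w 0.802 gf 0.0 q [ 0.83  0.05 -0.56  1.88  0.03  1.22  0.3 ]
```

step_arm(moves=[[0.2,29.5,49,0,0,0,0],[0.2,29.5,49,-40,0,0,0],[0.2,29.5,49,-80,0,0,0],[0.2,29.5,49,-95,0,0,0],[0.2,29.5,49,-95,0,0,0],[0.2,29.5,49,-95,0,0,0]])

```text
clock: 1.9
position: [0.4673, -0.1256, 0.101]
ee_rot: [0.695, 0.719, -0.0, 0.0]
ft_force: [0.9, 0.1, 0.4]
grip_width: 0.799
grasp_force: 0.0
```

```bash
python3 st.py
python3 - <<'E'
from h import *
a=snap('top')['image'];b=snap('side')['image']
f=lambda i,x,y:cv2.resize(i[y:y+100,x:x+130],(0,0),fx=3,fy=3,interpolation=cv2.INTER_CUBIC)
cv2.imwrite('pics/p1.png',np.hstack([f(a,265,175),f(b,320,130)]))
E
```

```text
1.9 [ 467.3 -125.6  101. ] yaw toolY 1.96 z [ 0. -0. -1.] F [0.92 0.07 0.35] w 0.799 gf 0.0 q [ 0.74  0.2  -0.61  1.95  0.13  1.03  0.1 ]
```

View pics/p1.png

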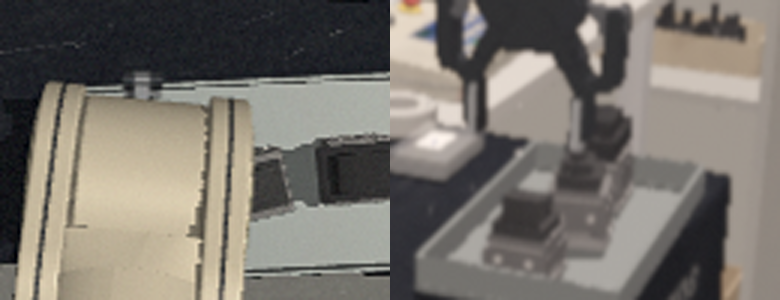

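The top view is hidden by the arm. The side view shows the fingers straddling electrode_14 along x, pointing down over it at crop (525,220). Descending.

step_arm(moves=[[0.2,0,1.5,-20,0,0,0],[0.2,0,1.5,-40,0,0,0],[0.2,0,1.5,-55,0,0,0],[0.2,0,1.5,-70,0,0,0],[0.2,0,1.5,-78,0,0,0],[0.2,0,1.5,-83,0,0,0],[0.2,0,1.5,-83,0,0,0],[0.2,0,1.5,-83,0,0,0]])

```text
clock: 2.8
position: [0.4678, -0.123, 0.018]
ee_rot: [0.694, 0.72, 0.0, 0.0]
ft_force: [-0.0, 0.6, -0.1]
grip_width: 0.801
grasp_force: 0.0
```

```bash
python3 st.py
```

```text
2.8 [ 467.8 -123.    18. ] yaw toolY 2.06 z [ 0.001 -0.    -1.   ] F [-0.01  0.64 -0.15] w 0.801 gf 0.0 q [ 0.69  0.33 -0.58  2.01  0.24  0.86  0.01]
```

step_arm(moves=[[0.3,0,0,0,0,0,0],[0.38,0,0,0,0,0,0],[0.45,0,0,0,0,0,0],[0.5,0,0,0,0,0,0],[0.6,0,0,0,0,0,0],[0.6,0,0,0,0,0,0],[0.6,0,0,0,0,0,0],[0.6,0,0,0,0,0,0]], grip_force=50)

```text
clock: 3.6
position: [0.4669, -0.1231, 0.0179]
ee_rot: [0.694, 0.72, -0.001, -0.0]
ft_force: [-4.3, 1.3, 7.7]
grip_width: 0.566
grasp_force: 51.5
```

```bash
python3 st.py
```

```text
3.6 [ 466.9 -123.1   17.9] yaw toolY 2.05 z [-0.001 -0.    -1.   ] F [-4.29  1.26  7.67] w 0.566 gf 51.5 q [ 0.69  0.33 -0.58  2.01  0.24  0.87  0.01]
```

step_arm(moves=[[0.6,0,0,5,0,0,0],[0.6,0,0,20,0,0,0],[0.6,0,0,40,0,0,0],[0.6,0,0,65,0,0,0],[0.6,0,0,90,0,0,0],[0.6,0,0,100,0,0,0],[0.6,0,0,100,0,0,0],[0.6,0,0,100,0,0,0]])

```text
clock: 4.4
position: [0.4668, -0.123, 0.1167]
ee_rot: [0.694, 0.72, -0.0, -0.0]
ft_force: [-0.6, 0.2, -7.5]
grip_width: 0.561
grasp_force: 54.4
```

```bash
python3 st.py
```

```text
4.4 [ 466.8 -123.   116.7] yaw toolY 2.06 z [-0.001  0.    -1.   ] F [-0.58  0.16 -7.47] w 0.561 gf 54.4 q [ 0.74  0.17 -0.62  1.94  0.12  1.07  0.11]
```

step_arm(moves=[[0.6,0,20,0,0,0,-0.14],[0.6,-10,50,0,0,0,-0.28],[0.6,-20,80,0,0,0,-0.42],[0.6,-30,110,0,0,0,-0.56],[0.6,-40,140,0,0,0,-0.7],[0.6,-45,155,0,0,0,-0.84],[0.6,-50,159.5,0,0,0,-0.98],[0.6,-50,159.5,0,0,0,-1.12],[0.6,-50,159.5,0,0,0,-1.26],[0.6,-50,159.5,0,0,0,-1.4]])

```text
clock: 5.4
position: [0.4164, 0.0365, 0.1162]
ee_rot: [0.995, 0.101, -0.001, -0.0]
ft_force: [-0.2, 0.6, -8.5]
grip_width: 0.562
grasp_force: 54.6
```

```bash
python3 st.py
```

```text
5.4 [416.4  36.5 116.2] yaw toolY -78.46 z [-0.002  0.    -1.   ] F [-0.25  0.61 -8.47] w 0.562 gf 54.6 q [ 0.52  0.02 -0.71  2.08  0.02  1.04 -1.57]
```

step_arm(moves=[[0.6,0.5,0,-20,0,0,-0.122],[0.6,0.5,0,-40,0,0,-0.122],[0.6,0.5,0,-60,0,0,-0.122],[0.6,0.5,0,-75,0,0,-0.122],[0.6,0.5,0,-84,0,0,-0.122],[0.6,0.5,0,-84,0,0,-0.122],[0.6,0.5,0,-84,0,0,-0.122]])

```text
clock: 6.1
position: [0.4178, 0.0367, 0.0336]
ee_rot: [0.999, 0.042, -0.0, -0.0]
ft_force: [0.5, 0.8, -8.1]
grip_width: 0.562
grasp_force: 54.3
```

```bash
python3 st.py;  python3 - <<'E'
from h import *
a=snap('top')['image'];b=snap('side')['image']
f=lambda i,x,y:cv2.resize(i[y:y+130,x:x+130],(0,0),fx=3,fy=3,interpolation=cv2.INTER_CUBIC)
cv2.imwrite('pics/p2.png',np.hstack([f(a,175,150),f(b,245,150)]))
E
```

```text
6.1 [417.8  36.7  33.6] yaw toolY -85.13 z [-0.  0. -1.] F [ 0.49  0.78 -8.1 ] w 0.562 gf 54.3 q [ 0.48  0.18 -0.7   2.15  0.15  0.86 -1.8 ]
```

View pics/p2.png

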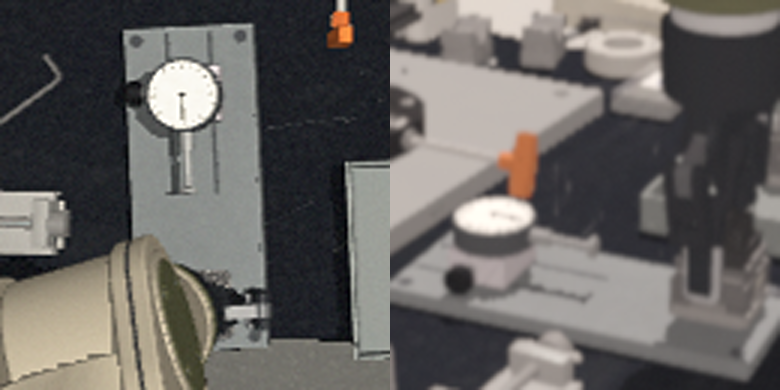

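The electrode hovers over the loading point, square to the plate. The dial needle at crop (182,105) points straight down at zero. I'll lower to about 2 mm clearance and approach, with a wide margin before the expected tip.

step_arm(moves=[[0.6,0,0,-3,0,0,-0.004],[0.6,3,0.2,-5.5,0,0,-0.004],[0.6,8,0.6,-5.5,0,0,-0.004],[0.6,14,1.1,-5.5,0,0,-0.004],[0.6,20,1.6,-5.5,0,0,-0.004],[0.6,26,2.1,-5.5,0,0,-0.004],[0.6,32,2.5,-5.5,0,0,-0.004],[0.6,37,2.9,-5.5,0,0,-0.004],[0.6,40,3.2,-5.5,0,0,-0.004],[0.6,40,3.2,-5.5,0,0,-0.004]])

```text
clock: 7.2
position: [0.4583, 0.0399, 0.028]
ee_rot: [0.999, 0.04, 0.0, -0.0]
ft_force: [-1.3, 0.0, -7.9]
grip_width: 0.56
grasp_force: 54.5
```

step_arm(moves=[[0.6,0,0,0,0,0,0],[0.6,0,0,0,0,0,0],[0.6,0,0,0,0,0,0]])

```text
clock: 7.5
position: [0.4577, 0.0397, 0.028]
ee_rot: [0.999, 0.04, -0.0, 0.0]
ft_force: [0.0, 0.2, -8.5]
grip_width: 0.562
grasp_force: 54.5
```

```bash
cat >> st.py <<'E'
import sys
# averaged force and dial-needle angle; dial found by brightness
F=[];imgs=[]
for i in range(6):
    imgs.append(snap('top')['image'].astype(float)); F.append(manip.get_obs()['ft_force'])
F=np.array(F);print('meanF',F.mean(0).round(2),'sd',F.std(0).round(2),'t',manip.get_obs()['clock'])
g=np.mean(imgs,0).mean(2)[165:200,218:253]; g=cv2.resize(g,(0,0),fx=6,fy=6,interpolation=cv2.INTER_CUBIC)
m=cv2.moments((g>200).astype(np.uint8),True);c=np.array([m['m10'],m['m01']])/m['m00']
a=np.arange(0,360,2);pr=[np.mean([g[int(round(c[1]+r*np.sin(np.radians(t)))),int(round(c[0]+r*np.cos(np.radians(t))))] for r in range(10,46)]) for t in a]
k=np.argsort(pr)[:6];print('dial c',c.round(1),'needle deg(img cw from right)',[(int(a[i]),round(pr[i])) for i in k],'median',round(np.median(pr)))
cv2.imwrite('dial.png',g)
E
python3 st.py
```

```text
7.5 [457.7  39.7  28. ] yaw toolY -85.37 z [-0. -0. -1.] F [ 0.03  0.22 -8.55] w 0.562 gf 54.5 q [ 0.44  0.28 -0.68  2.06  0.23  0.87 -1.86]
meanF [ 0.04  0.05 -8.12] sd [0.43 0.49 0.39] t 7.8
dial c [107.4  98.6] needle deg(img cw from right) [(94, 166), (96, 169), (92, 170), (90, 172), (98, 179), (88, 188)] median 246[ WARN:0@5.067] global loadsave.cpp:1063 imwrite_ Unsupported depth image for selected encoder is fallbacked to CV_8U.
```

The needle reads cleanly at 94° for zero. Approaching further.

step_arm(moves=[[0.6,3,0.2,0,0,0,0],[0.6,6,0.5,0,0,0,0],[0.6,9,0.7,0,0,0,0],[0.6,12,0.9,0,0,0,0],[0.6,14,1.1,0,0,0,0],[0.6,14,1.1,0,0,0,0],[0.6,14,1.1,0,0,0,0]])

```text
clock: 8.5
position: [0.4718, 0.0409, 0.0279]
ee_rot: [0.999, 0.04, -0.0, 0.0]
ft_force: [0.0, 0.3, -8.4]
grip_width: 0.56
grasp_force: 54.5
```

```bash
python3 st.py 2>/dev/null
```

```text
8.5 [471.8  40.9  27.9] yaw toolY -85.36 z [-0. -0. -1.] F [ 0.04  0.26 -8.44] w 0.56 gf 54.5 q [ 0.43  0.31 -0.67  2.03  0.24  0.88 -1.87]
meanF [-0.03  0.37 -8.37] sd [0.52 0.31 0.35] t 8.8
dial c [107.4  98.5] needle deg(img cw from right) [(94, 166), (96, 169), (92, 170), (90, 173), (98, 179), (88, 189)] median 246
```

step_arm(moves=[[0.6,1,0.1,0,0,0,0],[0.6,2,0.2,0,0,0,0],[0.6,3,0.2,0,0,0,0],[0.6,3,0.2,0,0,0,0],[0.6,3,0.2,0,0,0,0]])

```text
clock: 9.3
position: [0.4749, 0.0411, 0.028]
ee_rot: [0.999, 0.04, -0.0, 0.0]
ft_force: [0.4, -0.0, -8.0]
grip_width: 0.568
grasp_force: 54.5
```

```bash
python3 st.py 2>/dev/null
```

```text
9.3 [474.9  41.1  28. ] yaw toolY -85.37 z [-0. -0. -1.] F [ 0.41 -0.02 -7.96] w 0.568 gf 54.5 q [ 0.42  0.31 -0.67  2.02  0.25  0.89 -1.87]
meanF [ 0.09  0.18 -8.38] sd [0.5  0.64 0.97] t 9.6
dial c [107.4  98.5] needle deg(img cw from right) [(94, 167), (96, 169), (92, 170), (90, 173), (98, 179), (88, 189)] median 246
```

step_arm(moves=[[0.6,1,0.1,0,0,0,0],[0.6,2,0.2,0,0,0,0],[0.6,3,0.2,0,0,0,0],[0.6,3,0.2,0,0,0,0],[0.6,3,0.2,0,0,0,0]])

```text
clock: 10.1
position: [0.4779, 0.0412, 0.028]
ee_rot: [0.999, 0.04, -0.0, 0.0]
ft_force: [0.5, 0.3, -9.3]
grip_width: 0.564
grasp_force: 54.5
```

```bash
python3 st.py 2>/dev/null
```

```text
10.1 [477.9  41.2  28. ] yaw toolY -85.38 z [-0. -0. -1.] F [ 0.46  0.3  -9.28] w 0.564 gf 54.5 q [ 0.42  0.32 -0.66  2.01  0.25  0.89 -1.87]
meanF [-0.31 -0.39 -8.19] sd [0.37 0.42 0.45] t 10.4
dial c [107.4  98.4] needle deg(img cw from right) [(94, 166), (96, 169), (92, 169), (90, 172), (98, 178), (88, 188)] median 245
```

step_arm(moves=[[0.6,1,0.1,0,0,0,0],[0.6,2,0.2,0,0,0,0],[0.6,2,0.2,0,0,0,0],[0.6,2,0.2,0,0,0,0]])

```text
clock: 10.8
position: [0.4797, 0.0414, 0.0279]
ee_rot: [0.999, 0.04, -0.0, 0.0]
ft_force: [-1.7, 0.3, -7.8]
grip_width: 0.566
grasp_force: 54.5
```

```bash
python3 st.py 2>/dev/null
```

```text
10.8 [479.7  41.4  27.9] yaw toolY -85.37 z [-0. -0. -1.] F [-1.65  0.3  -7.81] w 0.566 gf 54.5 q [ 0.42  0.32 -0.66  2.01  0.25  0.89 -1.87]
meanF [-1.29 -0.29 -8.27] sd [0.45 0.49 0.82] t 11.1
dial c [108.   98.6] needle deg(img cw from right) [(134, 152), (136, 157), (132, 158), (138, 168), (130, 171), (140, 181)] median 245
```

Contact: the needle moved 40° (1.1 mm) and the force is about 1.3 N, which agree. I'll push in another 1.9 mm, then lower gently.

step_arm(moves=[[0.6,0.6,0.1,0,0,0,0],[0.6,1.2,0.1,0,0,0,0],[0.6,1.9,0.2,0,0,0,0],[0.6,1.9,0.2,-0.5,0,0,0],[0.6,1.9,0.2,-1,0,0,0],[0.6,1.9,0.2,-1.4,0,0,0],[0.6,1.9,0.2,-1.4,0,0,0]])

```text
clock: 11.8
position: [0.4817, 0.0417, 0.0265]
ee_rot: [0.999, 0.04, -0.0, 0.0]
ft_force: [-3.8, -0.7, -7.5]
grip_width: 0.561
grasp_force: 54.5
```

```bash
python3 st.py 2>/dev/null
```

```text
11.8 [481.7  41.7  26.5] yaw toolY -85.36 z [-0. -0. -1.] F [-3.82 -0.67 -7.5 ] w 0.561 gf 54.5 q [ 0.42  0.33 -0.66  2.01  0.26  0.89 -1.87]
meanF [-2.56  0.07 -7.83] sd [0.11 0.41 0.43] t 12.1
dial c [107.8  99.3] needle deg(img cw from right) [(200, 151), (202, 153), (198, 155), (204, 166), (196, 171), (206, 181)] median 245
```

The plunger is at 2.95 mm. Now touching down slowly.

step_arm(moves=[[0.6,0,0,-0.2,0,0,0],[0.6,0,0,-0.4,0,0,0],[0.6,0,0,-0.6,0,0,0],[0.6,0,0,-0.6,0,0,0]])

```text
clock: 12.5
position: [0.4818, 0.0416, 0.026]
ee_rot: [0.999, 0.04, 0.0, 0.0]
ft_force: [-2.8, 0.4, -7.1]
grip_width: 0.563
grasp_force: 54.5
```

```bash
python3 st.py 2>/dev/null
```

```text
12.5 [481.8  41.6  26. ] yaw toolY -85.37 z [ 0. -0. -1.] F [-2.82  0.41 -7.09] w 0.563 gf 54.5 q [ 0.41  0.33 -0.66  2.01  0.26  0.89 -1.88]
meanF [-3.09  0.28 -7.22] sd [0.31 0.44 0.9 ] t 12.8
dial c [107.9  99.5] needle deg(img cw from right) [(204, 163), (206, 164), (208, 172), (202, 174), (200, 190), (210, 190)] median 245
```

step_arm(moves=[[0.6,0,0,-0.2,0,0,0],[0.6,0,0,-0.4,0,0,0],[0.6,0,0,-0.4,0,0,0],[0.6,0,0,-0.4,0,0,0]])

```text
clock: 13.2
position: [0.4819, 0.0416, 0.026]
ee_rot: [0.999, 0.04, 0.0, 0.0]
ft_force: [-6.1, -0.2, -0.1]
grip_width: 0.56
grasp_force: 55.7
```

```bash
python3 st.py 2>/dev/null
```

```text
13.2 [481.9  41.6  26. ] yaw toolY -85.37 z [ 0. -0. -1.] F [-6.06 -0.23 -0.09] w 0.56 gf 55.7 q [ 0.41  0.33 -0.66  2.01  0.26  0.89 -1.88]
meanF [-6.08 -0.47 -0.09] sd [0.43 0.57 0.52] t 13.5
dial c [107.8  99.4] needle deg(img cw from right) [(206, 173), (208, 177), (204, 178), (210, 189), (202, 192), (212, 201)] median 245
```

It's grounded, with the plate carrying the weight and the plunger at 3.1 mm. I'll relax the arm a touch in x, then release slowly.

step_arm(moves=[[0.6,-0.15,0,0,0,0,0],[0.6,-0.15,0,0,0,0,0],[0.42,-0.15,0,0,0,0,0],[0.4,-0.15,0,0,0,0,0],[0.38,-0.15,0,0,0,0,0],[0.35,-0.15,0,0,0,0,0],[0.3,-0.15,0,0,0,0,0],[0.25,-0.15,0,0,0,0,0],[0.22,-0.15,0,0,0,0,0]], grip_force=20)

```text
clock: 14.4
position: [0.4817, 0.0416, 0.0256]
ee_rot: [0.999, 0.04, 0.0, 0.0]
ft_force: [-0.1, 0.1, 0.7]
grip_width: 0.777
grasp_force: 0.0
```

```bash
python3 st.py 2>/dev/null
```

```text
14.4 [481.7  41.6  25.6] yaw toolY -85.37 z [ 0. -0. -1.] F [-0.05  0.06  0.72] w 0.777 gf 0.0 q [ 0.41  0.33 -0.66  2.01  0.26  0.89 -1.88]
meanF [-0.29 -0.06 -0.18] sd [0.41 0.43 0.29] t 14.7
dial c [107.9  99.3] needle deg(img cw from right) [(202, 162), (204, 166), (200, 168), (198, 175), (206, 176), (196, 188)] median 245
```

Released and stable, with the plunger at 3.0 mm. Retracting straight up, then away.

step_arm(moves=[[0.22,0,0,5,0,0,0],[0.22,0,0,15,0,0,0],[0.22,0,0,30,0,0,0],[0.22,0,0,55,0,0,0],[0.22,0,0,85,0,0,0],[0.22,0,0,120,0,0,0],[0.22,0,0,160,0,0,0],[0.22,0,-40,190,0,0,0],[0.22,0,-85,190,0,0,0],[0.22,0,-130,190,0,0,0]])

```text
clock: 15.7
position: [0.4822, -0.0896, 0.2184]
ee_rot: [0.999, 0.041, 0.002, 0.001]
ft_force: [1.1, 0.1, -0.9]
grip_width: 0.776
grasp_force: 0.0
```

step_arm(moves=[[0.22,0,-45,0,0,0,0],[0.22,0,-90,0,0,0,0],[0.22,0,-90,0,0,0,0],[0.22,0,-90,0,0,0,0]])

```text
clock: 16.1
position: [0.4816, -0.1788, 0.2166]
ee_rot: [0.999, 0.04, 0.0, -0.0]
ft_force: [0.4, 0.9, 0.2]
grip_width: 0.78
grasp_force: 0.0
```

```bash
python3 st.py 2>/dev/null;  python3 - <<'E'
from h import *
a=snap('top')['image'];b=snap('side')['image']
cv2.imwrite('pics/p3.png',np.hstack([cv2.resize(a[150:275,205:305],(400,500),interpolation=cv2.INTER_CUBIC),cv2.resize(b[150:275,240:340],(400,500),interpolation=cv2.INTER_CUBIC)]))
E
```

```text
16.1 [ 481.6 -178.8  216.6] yaw toolY -85.47 z [ 0.001  0.    -1.   ] F [0.35 0.88 0.18] w 0.78 gf 0.0 q [ 0.75  0.13 -0.52  1.75  0.07  1.28 -1.28]
meanF [0.15 0.29 0.11] sd [0.3  0.44 0.25] t 16.4
dial c [107.9  99.6] needle deg(img cw from right) [(202, 164), (204, 167), (200, 171), (206, 175), (198, 180), (208, 190)] median 246
```

View pics/p3.png

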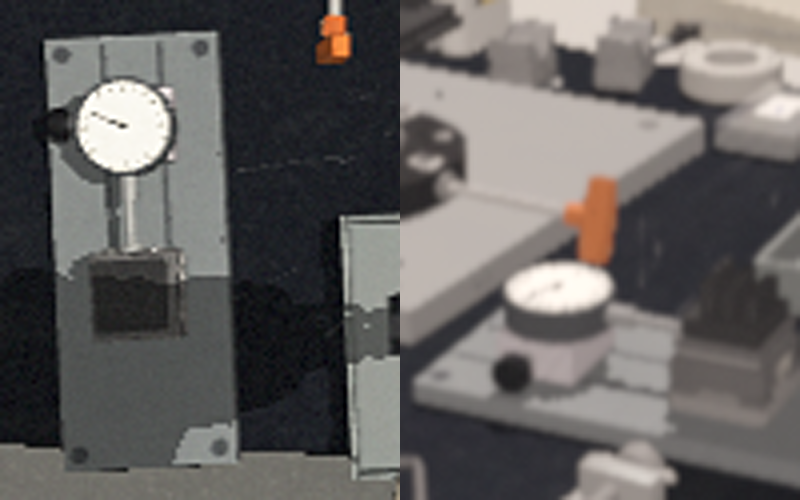

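The top view shows the electrode at crop (135,297), square on the plate and against the plunger. The needle has turned about 108° (3.0 mm), and in the side view the electrode stands flat at (730,360). Handing in.

```bash
python3 -c "
from workcell import manip
print(manip.hand_in())"
```

```text
the job is handed in; nothing more can be done
None
```

Electrode_14 is standing square on the gauge base with the plunger pushed in about 3.0 mm by the dial, the gripper is clear of it, and the job was handed in at about 16.5 s on the robot's clock.

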